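# Firmness reading on the mango on the side plate

### The job

Take the firmness gauge out of its wooden rest by the black grip and test the mango that lies on the side plate: set the plunger's tip inside the pen ring on that mango, hold the gauge square to the skin there, and press lightly until the dial pointer stands about mid-scale. Finish while still holding the gauge steady in that reading. Never press hard enough to bruise, do not test the two mangoes on the chopping board, and leave everything else where it is.

Things in the scene. Friction and masses are not known exactly. Their poses are not given: they have to be found in the camera images.
- gauge: Fruit firmness gauge, loose, about 200 g, upright in its rest, plunger down. Origin: plunger end when fully out (13 mm above the worktop); z up its axis, x the way the dial faces. Along z: plunger 0-12 mm (8 thick), steel sleeve 12-32 (16 thick), grey case with round dial 32-93 (26 along x, 60 along y), black grip 97-143. Lift it 35 mm or more straight up to clear the rest.
- gauge_grip (a point): Centre of the gauge's black hand grip, on the gauge's axis 120 mm above its origin; the grip is 24 mm along x, 36 mm along y and 46 mm high, with flat sides. Close the fingers along x. Axes as the gauge's.
- gauge_tip (a point): The end of the plunger (round, 4 mm radius), which moves with it. Axes as the gauge's: the plunger presses towards -z.
- gauge_plunger (a joint): How far the spring plunger is pushed into the gauge, in m: 0 fully out, 0.008 fully in (hard stop). The spring gives 0.7 N at the start and 0.7 N more for each mm (3.5 N at 0.004). The dial pointer follows: at the lower left end of the scale at 0, straight up (mid-scale) at 0.004.
- rest: Square wooden rest block, fixed, 85 x 85 x 45 mm, with a 22 mm square hole through its middle in which the gauge's sleeve hangs. Origin: centre of the underside.
- plate: White ceramic side plate, loose, 176 mm across and 20 mm high at the rim; one mango lies in the middle of its flat floor, which is 9 mm above the worktop. Origin: centre of the underside.
- board: Wooden chopping board, fixed, 280 x 210 x 9 mm; the other two mangoes lie on it. Origin: centre of the underside.
- mango_large: Yellow mango, firm, loose, 118 mm long, 84 mm wide, 76 mm high, about 420 g, lying on its slightly flattened cheek on the plate or on the board; a short stem at its +x end. Origin: centre of the underside, x along its length, z up.
- mango_large_ring (a point): Centre, on the skin, of the thin dark pen ring (20 mm across) on the upper side of that mango; its z axis is the outward normal of the skin there, 23 degrees from upright; 28, 9, 71 mm (x, y, z) from the mango's origin in the mango's axes.
- mango_medium: Yellow mango, firm, loose, 106 mm long, 77 mm wide, 69 mm high, about 330 g, lying on its slightly flattened cheek on the plate or on the board; a short stem at its +x end. Origin: centre of the underside, x along its length, z up.
- mango_medium_ring (a point): Centre, on the skin, of the thin dark pen ring (20 mm across) on the upper side of that mango; its z axis is the outward normal of the skin there, 25 degrees from upright; -24, 9, 63 mm (x, y, z) from the mango's origin in the mango's axes.
- mango_small: Yellow mango, firm, loose, 94 mm long, 69 mm wide, 62 mm high, about 240 g, lying on its slightly flattened cheek on the plate or on the board; a short stem at its +x end. Origin: centre of the underside, x along its length, z up.
- mango_small_ring (a point): Centre, on the skin, of the thin dark pen ring (20 mm across) on the upper side of that mango; its z axis is the outward normal of the skin there, 22 degrees from upright; 12, -12, 59 mm (x, y, z) from the mango's origin in the mango's axes.
- sufuria: Stainless sufuria (rimmed pot without handles), loose, 244 mm across the rim, 110 mm high, at the back. Origin: centre of the underside. Only to be left alone.
- dispenser: Small push dispenser of clear plastic with a white pump head, loose, 56 mm across, 137 mm high, at the back. Origin: centre of the underside. Only to be left alone.
- paddle: Wooden cooking paddle, loose, about 335 mm long, lying flat at the back right. Origin: under its middle. Only to be left alone.
- mug: White enamel mug, loose, 76 mm across plus its handle, 85 mm high, between the robot and the plate. Origin: centre of the underside. Only to be left alone.
- lime: Lime, loose, 47 mm across, 45 mm high, near the plate. Origin: centre of the underside. Only to be left alone.
- saltjar: Squat off-white jar, loose, 74 mm across, 82 mm high, between the robot and the board. Origin: centre of the underside. Only to be left alone.
Not all that is in view belongs to the job. What is shaped like the mango_small but purple or red is not meant.

How it is judged:
By the outcome, as a careful person would: the job done as asked, in the order asked, and still so for the second after the job is handed in, while the arm keeps its last pose, push and grip.
It also fails if it takes over 35 s, if anything falls off the work surface, if the arm or the gripper's body presses on something with over 40 N, if the wrist force passes 120 N, or if a joint passes its speed limit or range.

### The arm

A 6-joint arm with a two-finger parallel gripper is mounted at the origin on the work surface. World frame = base frame: x ahead of the robot, y to its left, z up, the work surface at z = 0. Lengths are in m, angles in rad, forces in N, time in s.
With the tool pointing down it reaches from about 0.375 to 0.9 m from the base axis. Payload 3.1 kg.
Tool frame: the origin (TCP) lies at the very end of the fingers, on their centre line; the grasp point (between the pads) lies 19 mm behind it; z points along the fingers, y is the direction in which the jaws open and shut (so a half turn about z gives the same grasp; the last joint's range is limited). The gripper opens to 85 mm and grips with 20 to 120 N. Pads are 22 mm wide; open, the fingers measure 114 mm over their backs; the gripper's body (76 mm by 85 mm) begins 54 mm behind the grasp point. The pads swing forward as they close: fully open they stand 13 mm farther back than shut.
Start: joints at [1.081, 0.527, 1.433, -0, 1.181, -0.178], TCP at [0.191, 0.595, 0.231] pointing down, gripper open.
Joint ranges: [-3.08, 3.08], [-0.75, 2.2], [0.22, 2.44], [-1.43, 4.57], [0, 2.65], [-2.85, 2.85]. Speed limits (rad/s): [2.79, 2.79, 3.14, 3.14, 3.14, 3.14].

### API

Orientations are given as a unit quaternion [x, y, z, w].
In Python, from station import manip gives the robot as it stands. The module is installed in compiled form; this text tells all that it offers.
- The arm moves only by the tool send_rows, never from a script. Its argument "commands" is a list of rows, each an object with "delta_pos": the shift along the world's x, y, z in cm, a list of three; "yaw": the turn about the world's z in rad. A call has 1 to 10 rows; each row shifts and turns the pose as measured when the row begins; what a row does not reach is not made up. A row lasts 1/8 s, in which the tool goes at most 62.5 mm and 10.7 degrees, less where a joint would pass 70% of its speed; a pose out of reach is approached as far as the arm can. A call is refused whole if a number of a shift passes 6.25 or a number of a turn 0.188, either way. A call with a gripper value outside its range is refused whole. "grip" is the closure, from -1 (fully open) to 1 (shut), set as the call begins (left out, the last holds). The fingers move at their own pace and stop on an object; "force" is the grip in N (left out, the last holds). Time passes only in rows, so rows that do not move let the fingers close. It gives the time, the measured TCP pose, the force and the opening at its end, in the units of the state.
- manip.sense(): the state, without advancing time (a new reading comes with each control period).
- manip.snapshot(name): name is "scene" or "top" or "wrist"; returns the picture (420x560x3 uint8, blue, green, red); there is no depth.
- manip.get_calibration(name): a dict with "fx", "fy", "cx", "cy" (pixels), "world_to_cam" (4x4, takes a point from world to camera coordinates); the wrist camera has in their place "mount" (4x4, takes a point from camera to tool coordinates, whose origin is the TCP and whose axes are the flange's). Camera axes: x right, y down, z forward; pixel columns grow to the right and rows downward; lengths in m; the calibration is good to about 2 mm. A picture is of the moment at which its call begins: read the wrist's pose just before it. get_calibration takes no time and is no camera call.
- manip.sign_off(): hands the job in, once; it reports no verdict.
The state is a dict: "t": time; "q": joint angles; "qd": joint speeds; "tau": joint torques, N m; "tcp_pos": TCP position; "tool_rot": TCP orientation; "force": force on the tool from outside, world axes, zero at the start; "ft_torque": the same for the moment, N m; "finger_gap": opening from 0.0 (shut) to 1.0 (fully open).
Only numpy, scipy, OpenCV 4.12 (cv2) and the standard library are available. Lean on these libraries where they do the work, as an engineer would, in place of code of your own. Each camera call takes 0.05 s, during which the arm holds its last target. There are 200 camera calls.

## Working session

There is one attempt and no reset: what is moved stays moved. The work goes in short steps, Python scripts to look and compute and a tool call to move; the robot and the scene stay as the last step left them, time stands still between calls to the robot, and variables do not carry over. Pictures are saved under pics/ and viewed, about 8 in all and at most 12, crops included, and the job is handed in when it is done.

Besides the shell and the picture viewer there is one more tool, called after "Request:" in YAML: its name, and indented under it one key for each argument. send_rows: Moves the arm, as the interface text tells. Its arguments: {"type":"object","properties":{"commands":{"type":"array","items":{"type":"object","properties":{"delta_pos":{"type":"array","items":{"type":"number"}},"yaw":{"type":"number"}}}},"grip":{"type":"number"},"force":{"type":"number"}},"required":["commands"]}

```bash
mkdir -p pics
cat > h.py <<'E'
import numpy as np, cv2
from station import manip
from scipy.spatial.transform import Rotation as R
def ray(cam,u,v,st=None):
    c=manip.get_calibration(cam)
    d=np.array([(u-c['cx'])/c['fx'],(v-c['cy'])/c['fy'],1.])
    if 'mount' in c:
        T=np.eye(4);T[:3,:3]=R.from_quat(st['tool_rot']).as_matrix();T[:3,3]=st['tcp_pos'];T=T@np.array(c['mount'])
    else: T=np.linalg.inv(np.array(c['world_to_cam']))
    return T[:3,3],T[:3,:3]@d
def at_z(cam,u,v,z,st=None):
    o,d=ray(cam,u,v,st); return o+d*(z-o[2])/d[2]
def proj(cam,P,st=None):
    c=manip.get_calibration(cam)
    if 'mount' in c:
        T=np.eye(4);T[:3,:3]=R.from_quat(st['tool_rot']).as_matrix();T[:3,3]=st['tcp_pos'];W=np.linalg.inv(T@np.array(c['mount']))
    else: W=np.array(c['world_to_cam'])
    p=W[:3,:3]@np.asarray(P)+W[:3,3]; return np.array([c['fx']*p[0]/p[2]+c['cx'],c['fy']*p[1]/p[2]+c['cy']])
def tri(obs):
    A=np.zeros((3,3));b=np.zeros(3)
    for o,d in obs:
        d=d/np.linalg.norm(d);M=np.eye(3)-np.outer(d,d);A+=M;b+=M@o
    return np.linalg.solve(A,b)
E
python3 - <<'E'
from h import *
s=manip.sense();print({k:np.round(v,3).tolist() for k,v in s.items()})
for n in("top","scene"):
    im=manip.snapshot(n);cv2.imwrite(f'pics/{n}0.png',cv2.resize(im,(800,600),interpolation=cv2.INTER_CUBIC));cv2.imwrite(f'pics/raw_{n}0.png',im)
    c=manip.get_calibration(n);print(n,c['fx'],np.round(np.linalg.inv(np.array(c['world_to_cam'])),3))
print(manip.get_calibration('wrist'))
E
```

```text
{'t': 0.0, 'q': [1.081, 0.528, 1.434, 0.0, 1.181, -0.179], 'qd': [0.0, -0.001, -0.001, 0.001, 0.001, 0.001], 'tau': [-0.001, -44.234, -17.803, -0.0, 0.008, 0.0], 'tcp_pos': [0.191, 0.594, 0.23], 'tool_rot': [0.155, 0.988, -0.001, -0.0], 'force': [-0.908, 0.607, -0.301], 'ft_torque': [-0.02, -0.018, -0.038], 'finger_gap': 1.005}
top 498.76598150985654 [[-1.30e-02 -9.89e-01  1.44e-01  2.66e-01]
 [-1.00e+00  1.30e-02 -3.00e-03  2.40e-02]
 [ 1.00e-03 -1.44e-01 -9.90e-01  1.70e+00]
 [ 0.00e+00  0.00e+00  0.00e+00  1.00e+00]]
scene 484.2712779002515 [[-4.900e-02  5.560e-01 -8.300e-01  1.486e+00]
 [ 9.990e-01  2.800e-02 -4.000e-02  9.000e-02]
 [ 1.000e-03 -8.310e-01 -5.570e-01  7.700e-01]
 [ 0.000e+00  0.000e+00  0.000e+00  1.000e+00]]
{'fx': 292.39083375637165, 'fy': 292.39083375637165, 'cx': 281.33315079435215, 'cy': 207.7743003534092, 'mount': array([[ 8.62547675e-06, -9.62968846e-01, -2.69612687e-01,
         6.79897165e-02],
       [ 9.99999186e-01,  3.52368348e-04, -1.22655308e-03,
        -9.01254929e-05],
       [ 1.27613538e-03, -2.69612457e-01,  9.62968065e-01,
        -1.42238970e-01],
       [ 0.00000000e+00,  0.00000000e+00,  0.00000000e+00,
         1.00000000e+00]])}
```

View pics/top0.png

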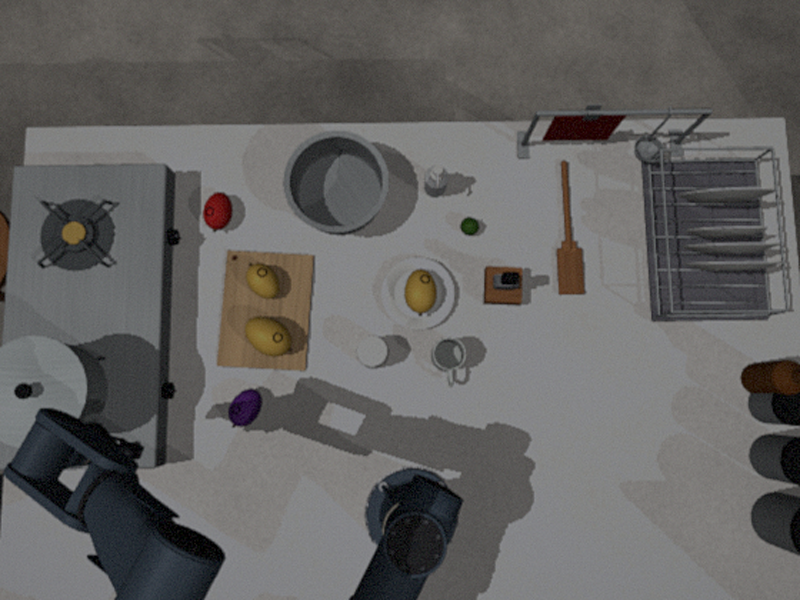

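View pics/scene0.png

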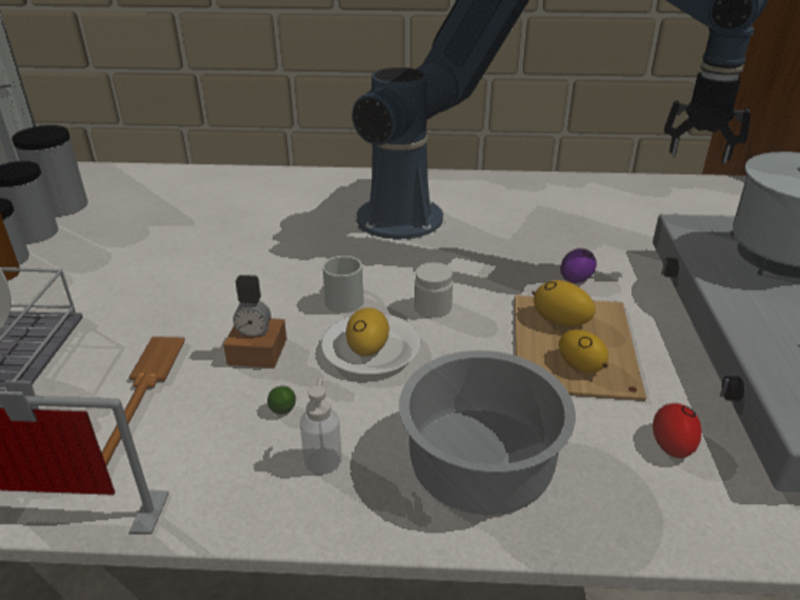

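Run:
```python
import cv2,numpy as np
t=cv2.imread('pics/raw_top0.png')[170:240,262:376];s=cv2.imread('pics/raw_scene0.png')[180:270,150:300]
a=cv2.resize(t,None,fx=7,fy=7,interpolation=cv2.INTER_CUBIC)
b=cv2.resize(s,None,fx=5.3,fy=5.3,interpolation=cv2.INTER_CUBIC)
cv2.imwrite('pics/c1.png',cv2.convertScaleAbs(a,alpha=1.4));cv2.imwrite('pics/c2.png',cv2.convertScaleAbs(b,alpha=1.3));print(a.shape,b.shape)
```

```text
(490, 798, 3) (477, 795, 3)
```

View pics/c1.png

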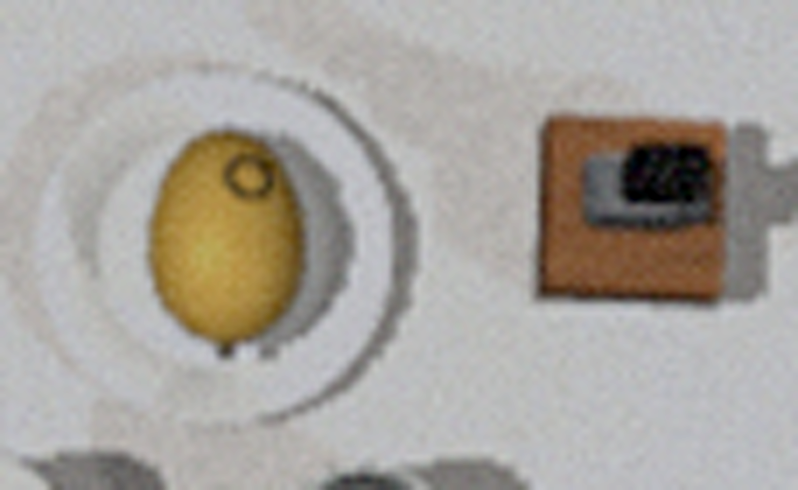

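View pics/c2.png

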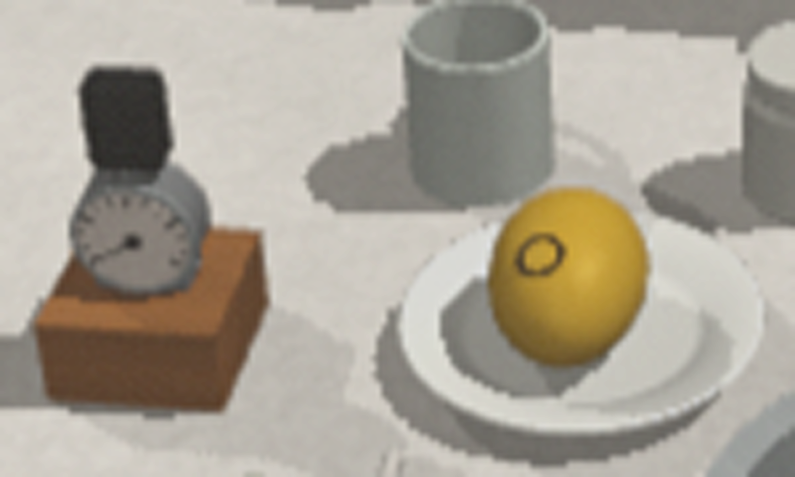

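Run:
```python
from h import *
T=lambda x,y:(x/7+262,y/7+170)
S=lambda x,y:(x/5.3+150,y/5.3+180)
o1=ray('top',*T(249,176));o2=ray('scene',*S(540,255));print('ring',tri([o1,o2]).round(4))
print('ring at z .072',at_z('top',*T(249,176),.072).round(4),at_z('scene',*S(540,255),.072).round(4))
for p in[(547,117),(724,122),(720,300),(541,293)]:print('rest',at_z('top',*T(*p),.045).round(4))
print('griptop',at_z('top',*T(672,172),.156).round(4)); print('gripc', tri([ray('top',*T(668,174)),ray('scene',*S(127,118))]).round(4))
for p in[(226,350),(150,240),(303,240),(232,128)]:print('mango',at_z('top',*T(*p),.044).round(4))
for p in[(36,240),(413,240),(225,63),(240,425)]:print('plate',at_z('top',*T(*p),.02).round(4))
# gauge dial face direction
```

```text
ring [ 0.5385 -0.0368  0.0721]
ring at z .072 [ 0.5387 -0.0386  0.072 ] [ 0.5383 -0.0349  0.072 ]
rest [ 0.5702 -0.1838  0.045 ]
rest [ 0.5666 -0.269   0.045 ]
rest [ 0.4802 -0.2638  0.045 ]
rest [ 0.4847 -0.1783  0.045 ]
griptop [ 0.524  -0.2252  0.156 ]
gripc [ 0.5263 -0.2244  0.1335]
mango [ 0.4593 -0.0272  0.044 ]
mango [0.5129 0.0083 0.044 ]
mango [ 0.512  -0.0651  0.044 ]
mango [ 0.567  -0.0319  0.044 ]
plate [0.5172 0.0636 0.02  ]
plate [ 0.5148 -0.1199  0.02  ]
plate [ 0.6037 -0.0299  0.02  ]
plate [ 0.4256 -0.0341  0.02  ]
```

The plate holds the medium mango. In the top crop the ring is at (249,176), which works out to about (0.5385, -0.037, 0.072), and the stem points towards the robot. The gauge grip is at about (0.525, -0.225), and the dial faces +x. I'm moving above the gauge now.

Request:
send_rows:
  commands:
    - {"delta_pos":[2.6,-4.5,0.2],"yaw":-0.072}
    - {"delta_pos":[2.6,-4.5,0.2],"yaw":-0.072}
    - {"delta_pos":[2.6,-4.5,0.2],"yaw":-0.072}
    - {"delta_pos":[2.6,-4.5,0.2],"yaw":-0.072}
    - {"delta_pos":[2.6,-4.5,0.2],"yaw":-0.072}
    - {"delta_pos":[2.6,-4.5,0.2],"yaw":-0.072}
    - {"delta_pos":[2.6,-4.5,0.2],"yaw":-0.072}
    - {"delta_pos":[2.6,-4.5,0.2],"yaw":-0.072}
    - {"delta_pos":[2.6,-4.5,0.2],"yaw":-0.072}
  grip: -1
  force: 20

```text
t: 1.23
tcp_pos: [0.4272, 0.179, 0.2459]
tool_rot: [0.467, 0.884, -0.002, -0.001]
force: [1.3, 0.2, 0.6]
finger_gap: 0.995
```

Request:
send_rows:
  commands:
    - {"delta_pos":[1.1,-4.6,0],"yaw":-0.075}
    - {"delta_pos":[1.1,-4.6,0],"yaw":-0.075}
    - {"delta_pos":[1.1,-4.6,0],"yaw":-0.075}
    - {"delta_pos":[1.1,-4.6,0],"yaw":-0.075}
    - {"delta_pos":[1.1,-4.6,0],"yaw":-0.075}
    - {"delta_pos":[1.1,-4.6,0],"yaw":-0.075}
    - {"delta_pos":[1.1,-4.6,0],"yaw":-0.075}
    - {"delta_pos":[1.1,-4.6,0],"yaw":-0.075}
    - {"delta_pos":[1.0,-3.6,0],"yaw":-0.045}

```text
t: 2.35
tcp_pos: [0.5266, -0.2395, 0.2437]
tool_rot: [0.732, 0.681, -0.001, -0.003]
force: [0.6, 0.0, 0.6]
finger_gap: 1.001
```

Run:
```python
from h import *
s=manip.sense();print(np.round(s['tcp_pos'],4),np.round(R.from_quat(s['tool_rot']).as_matrix(),3).tolist(),np.round(s['q'],3),np.round(s['qd'],3))
im=manip.snapshot('wrist');cv2.imwrite('pics/w1.png',cv2.resize(im,(800,600),interpolation=cv2.INTER_CUBIC))
```

```text
[ 0.5266 -0.2395  0.2437] [[0.072, 0.997, -0.006], [0.997, -0.072, 0.004], [0.003, -0.006, -1.0]] [-0.62   0.453  1.533 -0.     1.162 -0.548] [-0.353  0.262 -0.461  0.009  0.212  0.013]
```

View pics/w1.png

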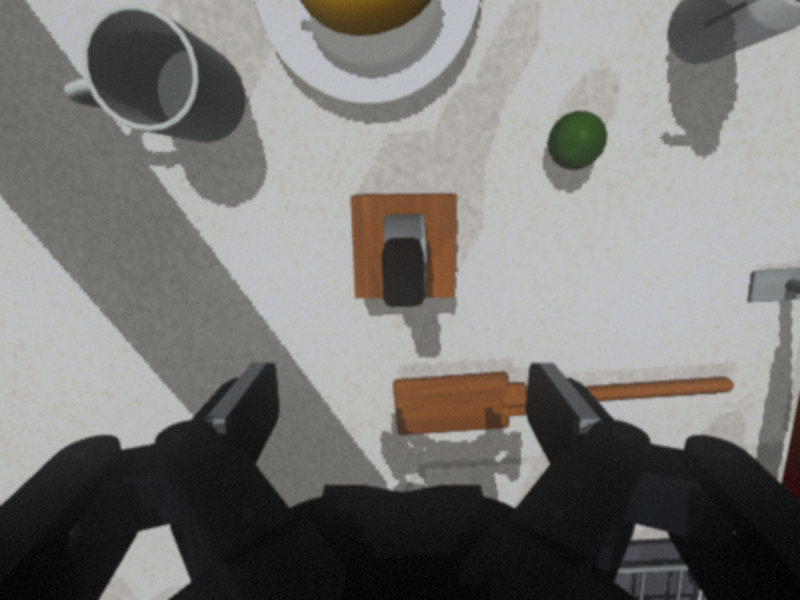

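Run:
```python
from h import *
s=manip.sense();print(np.round(s['tcp_pos'],4),s['t'])
s2=dict(s);s2['tcp_pos']=np.array([.5266,-.2395,.2437])
for n,st in(('then',s2),('now',s)):
  print(n)
  for u,v,z in[(403,305,.156),(383,270,.156),(424,270,.156),(352,195,.045),(456,195,.045),(355,298,.045),(456,298,.045)]:
    print(u,v,at_z('wrist',u*.7,v*.7,z,st).round(4))
  print([ (proj('wrist',[.5245,-.225+dy,z],st)/.7).round(0) for dy,z in((.018,.156),(-.018,.156),(.018,.11),(.03,.075))])
```

```text
[ 0.5286 -0.2449  0.2438] 2.4
then
403 305 [ 0.5271 -0.2412  0.156 ]
383 270 [ 0.5174 -0.2198  0.156 ]
424 270 [ 0.5404 -0.2215  0.156 ]
352 195 [ 0.491  -0.1809  0.045 ]
456 195 [ 0.5733 -0.1871  0.045 ]
355 298 [ 0.4844 -0.2656  0.045 ]
456 298 [ 0.5699 -0.272   0.045 ]
[array([394., 246.]), array([399., 308.]), array([395., 235.]), array([395., 213.])]
now
403 305 [ 0.5291 -0.2466  0.156 ]
383 270 [ 0.5194 -0.2252  0.156 ]
424 270 [ 0.5424 -0.227   0.156 ]
352 195 [ 0.493  -0.1863  0.045 ]
456 195 [ 0.5753 -0.1925  0.045 ]
355 298 [ 0.4864 -0.2711  0.045 ]
456 298 [ 0.5719 -0.2774  0.045 ]
[array([389., 237.]), array([395., 300.]), array([392., 227.]), array([391., 206.])]
```

Request:
send_rows:
  commands:
    - {"delta_pos":[-0.1,2.1,0],"yaw":0}
    - {"delta_pos":[0,0,-3],"yaw":0}
    - {"delta_pos":[0,0,-3.5],"yaw":0}
    - {"delta_pos":[0,0,-3],"yaw":0}
    - {"delta_pos":[0,0,-1.5],"yaw":0}
    - {"delta_pos":[0,0,0],"yaw":0}

```text
t: 3.15
tcp_pos: [0.5256, -0.2167, 0.1306]
tool_rot: [0.732, 0.681, -0.001, -0.002]
force: [0.7, 0.0, -0.1]
finger_gap: 0.998
```

Request:
send_rows:
  commands:
    - {"delta_pos":[0.2,-0.7,-1.2],"yaw":0}
    - {"delta_pos":[0,0,-0.5],"yaw":0}
    - {"delta_pos":[0,0,0],"yaw":0}

```text
t: 3.52
tcp_pos: [0.5294, -0.2248, 0.1149]
tool_rot: [0.732, 0.681, -0.001, -0.0]
force: [-1.2, 0.9, 0.5]
finger_gap: 0.999
```

Run:
```python
from h import *
s=manip.sense();print(np.round(s['tcp_pos'],4))
a=manip.snapshot('scene')[170:270,110:260];w=manip.snapshot('wrist')[100:420,160:400]
a=cv2.resize(a,(600,400),interpolation=cv2.INTER_CUBIC);w=cv2.resize(w,(300,400))
cv2.imwrite('pics/g1.png',np.hstack([a,w])[:, :800]);print(np.hstack([a,w]).shape)
```

```text
[ 0.5294 -0.2248  0.1149]
(400, 900, 3)
```

View pics/g1.png

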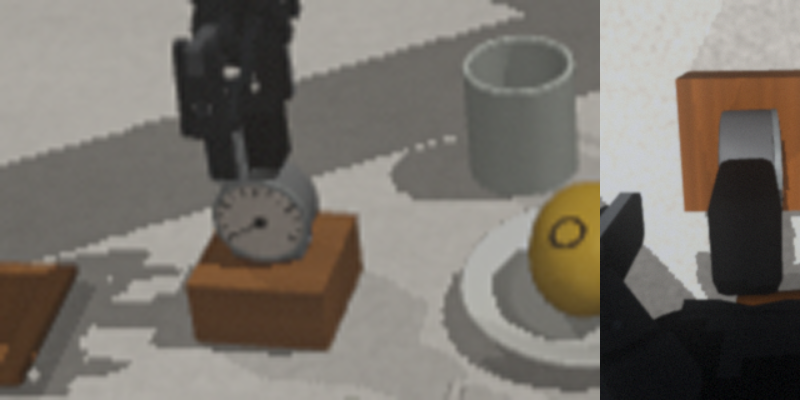

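Between the fingers, and the case is a round drum. Closing at the lowest force so the gauge can later be pivoted in the pads.

Request:
send_rows:
  commands:
    - {"delta_pos":[0,0,0],"yaw":0}
    - {"delta_pos":[0,0,0],"yaw":0}
    - {"delta_pos":[0,0,0],"yaw":0}
    - {"delta_pos":[0,0,0],"yaw":0}
    - {"delta_pos":[0,0,0],"yaw":0}
    - {"delta_pos":[0,0,0],"yaw":0}
  grip: 1
  force: 20

```text
t: 4.38
tcp_pos: [0.5297, -0.225, 0.1162]
tool_rot: [0.732, 0.681, -0.0, 0.001]
force: [0.1, -0.4, -0.4]
finger_gap: 0.275
```

Request:
send_rows:
  commands:
    - {"delta_pos":[0,0,1.0],"yaw":0}
    - {"delta_pos":[0,0,0.1],"yaw":0}
    - {"delta_pos":[0,0,0],"yaw":0}

```text
t: 4.75
tcp_pos: [0.5292, -0.2247, 0.1272]
tool_rot: [0.732, 0.681, -0.001, 0.0]
force: [-0.6, 0.4, -2.1]
finger_gap: 0.278
```

Request:
send_rows:
  commands:
    - {"delta_pos":[-0.05,-0.7,0],"yaw":0}
    - {"delta_pos":[-0.05,-0.7,0],"yaw":0}
    - {"delta_pos":[-0.05,-0.7,-0.1],"yaw":0}
    - {"delta_pos":[-0.05,-0.7,-0.15],"yaw":0}
    - {"delta_pos":[0,0,0],"yaw":0}

```text
t: 5.38
tcp_pos: [0.5265, -0.2524, 0.1243]
tool_rot: [0.733, 0.681, 0.001, -0.002]
force: [0.8, 1.8, -1.5]
finger_gap: 0.282
```

Request:
send_rows:
  commands:
    - {"delta_pos":[0,-0.7,-0.2],"yaw":0}
    - {"delta_pos":[-0.05,-0.7,-0.25],"yaw":0}
    - {"delta_pos":[0,-0.3,-0.1],"yaw":0}
    - {"delta_pos":[0,0,0],"yaw":0}

```text
t: 5.88
tcp_pos: [0.5254, -0.2705, 0.1184]
tool_rot: [0.733, 0.681, 0.0, -0.003]
force: [0.2, 2.4, 0.0]
finger_gap: 0.282
```

Run:
```python
from h import *
s=manip.sense();print(np.round(s['tcp_pos'],4))
a=manip.snapshot('scene')[170:270,110:260];w=manip.snapshot('wrist')[60:420,120:440]
a=cv2.resize(a,(500,333),interpolation=cv2.INTER_CUBIC);w=cv2.resize(w,(296,333))
cv2.imwrite('pics/g2.png',np.hstack([a,w]))
```

```text
[ 0.5254 -0.2705  0.1184]
```

View pics/g2.png

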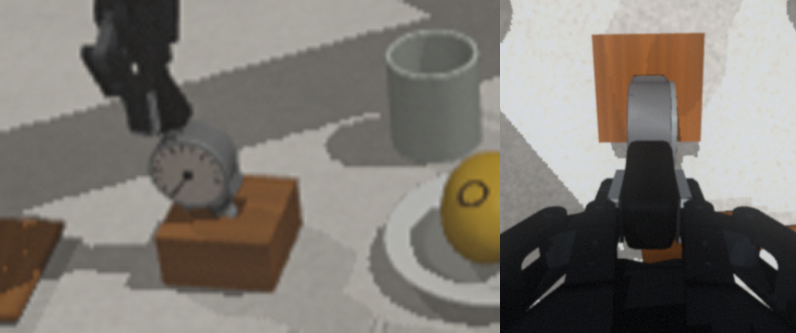

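The gauge pivoted to about 25° in the pads. Now I'll firm the grip, lift clear, then turn and carry it to the mango.

Request:
send_rows:
  commands:
    - {"delta_pos":[0,0,0],"yaw":0}
    - {"delta_pos":[0,0,0],"yaw":0}
    - {"delta_pos":[0,0,1.5],"yaw":0}
    - {"delta_pos":[0,0,2.5],"yaw":0}
    - {"delta_pos":[0,0,2.5],"yaw":0}
    - {"delta_pos":[0,0,1.2],"yaw":0}
    - {"delta_pos":[0,0,0],"yaw":0}
  grip: 1
  force: 70

```text
t: 6.85
tcp_pos: [0.5265, -0.2738, 0.2004]
tool_rot: [0.732, 0.682, -0.002, 0.002]
force: [0.6, 0.2, -2.6]
finger_gap: 0.273
```

Request:
send_rows:
  commands:
    - {"delta_pos":[0.6,2.0,0],"yaw":0.11}
    - {"delta_pos":[0.6,2.0,0],"yaw":0.11}
    - {"delta_pos":[0.6,2.0,0],"yaw":0.11}
    - {"delta_pos":[0.6,2.0,0],"yaw":0.11}
    - {"delta_pos":[0.6,2.0,0],"yaw":0.11}
    - {"delta_pos":[0.6,2.0,0],"yaw":0.11}
    - {"delta_pos":[0.6,2.0,0],"yaw":0.11}
    - {"delta_pos":[0.6,2.0,0],"yaw":0.11}
    - {"delta_pos":[0,0,0],"yaw":0}

```text
t: 7.98
tcp_pos: [0.571, -0.1092, 0.1918]
tool_rot: [0.359, 0.933, -0.003, -0.003]
force: [0.4, -0.1, -2.2]
finger_gap: 0.274
```

Request:
send_rows:
  commands:
    - {"delta_pos":[0.8,1.7,0],"yaw":0.04}
    - {"delta_pos":[0.7,1.5,0],"yaw":0.03}
    - {"delta_pos":[0,0,0],"yaw":0}
    - {"delta_pos":[0,0,0],"yaw":0}

```text
t: 8.48
tcp_pos: [0.5867, -0.0764, 0.1908]
tool_rot: [0.325, 0.946, -0.004, -0.004]
force: [0.1, -0.6, -2.8]
finger_gap: 0.273
```

Run:
```python
from h import *
s=manip.sense();print(np.round(s['tcp_pos'],4),np.round(R.from_quat(s['tool_rot']).as_matrix(),3).tolist(),np.round(s['q'],2))
a=manip.snapshot('scene');w=manip.snapshot('wrist');t=manip.snapshot('top')
for n,i in zip('swt',(a,w,t)):cv2.imwrite(f'pics/raw3{n}.png',i)
a=cv2.resize(a[140:270,180:310],(400,400),interpolation=cv2.INTER_CUBIC);w=cv2.resize(w[100:400,150:450],(400,400),interpolation=cv2.INTER_CUBIC)
cv2.imwrite('pics/g3.png',np.hstack([a,w]))
```

```text
[ 0.5867 -0.0764  0.1908] [[-0.788, 0.615, -0.009], [0.615, 0.788, -0.004], [0.005, -0.009, -1.0]] [-0.31  0.53  1.55 -0.01  1.06 -1.22]
```

View pics/g3.png

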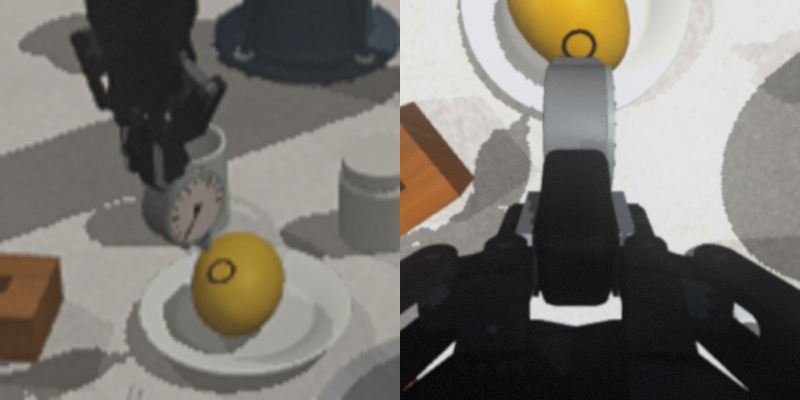

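```bash
python3 - <<'E'
from h import *
s=manip.sense();M=R.from_quat(s['tool_rot']).as_matrix();p=np.array(s['tcp_pos'])
rw=(284.25,133.75)
rs=[ray('top',249/7+262,176/7+170),ray('scene',251.85,228.1),ray('wrist',*rw,s)]
print('tri all',tri(rs).round(4),'w+s',tri(rs[1:]).round(4),'w+t',tri([rs[0],rs[2]]).round(4),'wrist z.072',at_z('wrist',*rw,.072,s).round(4))
for a in(20,23,25,27,30):
  a=np.radians(a);n=-M[:,0]*np.sin(a)-M[:,2]*np.cos(a)
  piv=p-.020*M[:,2]
  pt=lambda z,x=0,y=0:piv+(z-.122)*n+x*M[:,1]
  f=lambda q:((q-[180,140])/130*400).round(0)
  g=lambda q:((q-[150,100])/300*400+[400,0]).round(0)
  print(np.degrees(a).round(),'tip',pt(0).round(4),'scene tip,sleeve,dial',f(proj('scene',pt(0))),f(proj('scene',pt(.022))),f(proj('scene',pt(.0625,.013))),'wrist tip,sleeve',g(proj('wrist',pt(0),s)),g(proj('wrist',pt(.022),s)), 'case edge',g(proj('wrist',pt(.0625)+.03*(M[:,0]*np.cos(a)-M[:,2]*np.sin(a)),s)))
E
python3 -c "
import cv2,numpy as np
a=cv2.imread('pics/raw3s.png')[170:240,215:285];a=cv2.resize(a,(560,560),interpolation=cv2.INTER_CUBIC);cv2.imwrite('pics/g4.png',cv2.convertScaleAbs(a,alpha=1.4))"
```

```text
tri all [ 0.5385 -0.0371  0.0721] w+s [ 0.5384 -0.0363  0.072 ] w+t [ 0.5384 -0.0381  0.0744] wrist z.072 [ 0.5385 -0.0376  0.072 ]
20.0 tip [ 0.5528 -0.0514  0.0964] scene tip,sleeve,dial [197. 256.] [189. 239.] [186. 212.] wrist tip,sleeve [576.  80.] [576.  97.] case edge [576.  82.]
23.0 tip [ 0.5481 -0.0477  0.0988] scene tip,sleeve,dial [202. 250.] [193. 234.] [188. 209.] wrist tip,sleeve [576.  70.] [576.  89.] case edge [576.  77.]
25.0 tip [ 0.5451 -0.0453  0.1005] scene tip,sleeve,dial [206. 246.] [196. 231.] [190. 207.] wrist tip,sleeve [576.  63.] [576.  83.] case edge [576.  74.]
27.0 tip [ 0.5421 -0.0429  0.1024] scene tip,sleeve,dial [209. 242.] [199. 227.] [192. 205.] wrist tip,sleeve [576.  57.] [576.  78.] case edge [576.  70.]
30.0 tip [ 0.5377 -0.0394  0.1055] scene tip,sleeve,dial [214. 236.] [203. 222.] [194. 201.] wrist tip,sleeve [576.  47.] [576.  70.] case edge [576.  66.]
```

View pics/g4.png

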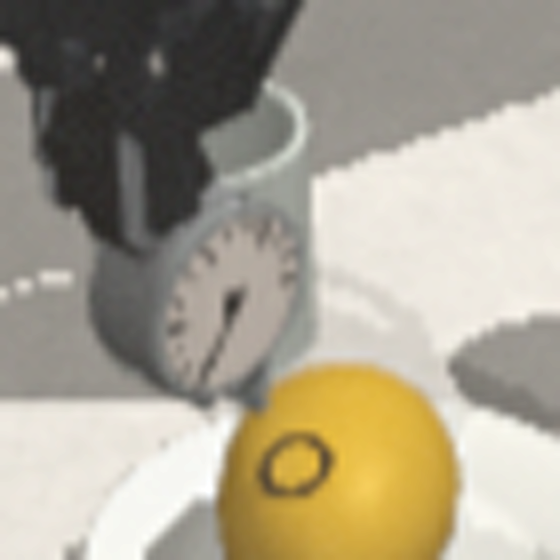

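Run:
```python
from h import *
from scipy.optimize import least_squares
s=manip.sense();M=R.from_quat(s['tool_rot']).as_matrix();p=np.array(s['tcp_pos'])
def pt(q,x,y,z):
  a,dy,L=q;n=-M[:,0]*np.sin(a)-M[:,2]*np.cos(a);yy=M[:,0]*np.cos(a)-M[:,2]*np.sin(a)
  return p-.019*M[:,2]+(z-L)*n+(y-dy)*yy+x*M[:,1]
ph=np.linspace(0,2*np.pi,60)
def pred(q):
  sil=min(proj('wrist',pt(q,0,.03*np.cos(f),.0625+.03*np.sin(f)),s)[1] for f in ph)
  return np.r_[proj('scene',pt(q,.013,0,.0625)),proj('scene',pt(q,0,0,0.001)),sil,proj('wrist',pt(q,0,-.018,.143),s)[1],proj('wrist',pt(q,0,.018,.097),s)[1]]
ob=np.array([244.1,207.5,247.6,220.4,143.5,327,212.5])
pri=np.array([np.radians(25),0,.122]);sg=np.array([.1,.003,.003])
r=least_squares(lambda q:np.r_[(pred(q)-ob)/[1,1,1,1,1.5,4,4],(q-pri)/sg],pri,x_scale=[.1,.01,.01])
q=r.x;print(np.degrees(q[0]),q[1:],(pred(q)-ob).round(1),(pred(pri)-ob).round(1));tip=pt(q,0,0,0);print('tip',tip.round(4),'pri tip',pt(pri,0,0,0).round(4))
n=-M[:,0]*np.sin(q[0])-M[:,2]*np.cos(q[0]);ring=np.array([.5385,-.037,.072]);e=ring-tip;print('n',n.round(3),'along',e@n,'lateral',(e-(e@n)*n).round(4),'tcp off',(p-tip).round(4))
```

```text
26.124042443272383 [-0.00027375  0.1250335 ] [-1.4  0.3  0.2 -0.4 -0.1  4.6 -5. ] [-2.3  0.1 -0.9 -0.3  4.5 11.8 -0.2]
tip [ 0.5421 -0.043   0.098 ] pri tip [ 0.5451 -0.0453  0.0995]
n [ 0.355 -0.268  0.896] along -0.02615116752811378 lateral [ 0.0057 -0.001  -0.0025] tcp off [ 0.0444 -0.0337  0.0929]
```

Request:
send_rows:
  commands:
    - {"delta_pos":[-0.1,0.25,-0.9],"yaw":0}
    - {"delta_pos":[-0.1,0.25,-0.9],"yaw":0}
    - {"delta_pos":[0,0,-0.2],"yaw":0}
    - {"delta_pos":[0,0,0],"yaw":0}

```text
t: 9.12
tcp_pos: [0.5837, -0.072, 0.169]
tool_rot: [0.326, 0.945, -0.004, -0.004]
force: [0.5, -0.3, -1.8]
finger_gap: 0.27
```

Run:
```python
from h import *
s=manip.sense();p=np.array(s['tcp_pos']);print(p.round(4))
tip=p-np.array([.0437,-.0325,.0922]);print('tip est',tip.round(4),'scene px',proj('scene',tip).round(1),'ring',proj('scene',[.5385,-.037,.072]).round(1))
a=manip.snapshot('scene');cv2.imwrite('pics/raw5s.png',a)
a=cv2.resize(a[190:240,225:275],(600,600),interpolation=cv2.INTER_CUBIC);cv2.imwrite('pics/g5.png',cv2.convertScaleAbs(a,alpha=1.3))
```

```text
[ 0.5837 -0.072   0.169 ]
tip est [ 0.54   -0.0395  0.0768] scene px [249.8 226.9] ring [251.  228.1]
```

View pics/g5.png

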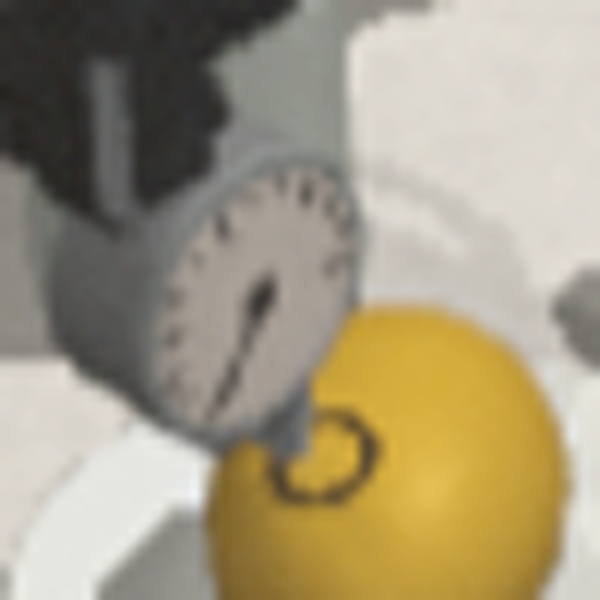

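Request:
send_rows:
  commands:
    - {"delta_pos":[-0.15,0.2,0],"yaw":0}
    - {"delta_pos":[-0.05,0.04,-0.13],"yaw":0}
    - {"delta_pos":[0,0,0],"yaw":0}
    - {"delta_pos":[0,0,0],"yaw":0}

```text
t: 9.68
tcp_pos: [0.582, -0.0696, 0.1683]
tool_rot: [0.326, 0.945, -0.003, -0.004]
force: [0.5, 1.1, -1.6]
finger_gap: 0.269
```

Request:
send_rows:
  commands:
    - {"delta_pos":[-0.03,0.03,-0.1],"yaw":0}
    - {"delta_pos":[0,0,0],"yaw":0}

```text
t: 9.93
tcp_pos: [0.5818, -0.0693, 0.1674]
tool_rot: [0.326, 0.945, -0.004, -0.003]
force: [0.6, -0.4, -1.7]
finger_gap: 0.268
```

Request:
send_rows:
  commands:
    - {"delta_pos":[-0.03,0.03,-0.1],"yaw":0}
    - {"delta_pos":[0,0,0],"yaw":0}

```text
t: 10.18
tcp_pos: [0.5815, -0.069, 0.1663]
tool_rot: [0.326, 0.945, -0.004, -0.004]
force: [-0.4, -0.3, -2.4]
finger_gap: 0.274
```

Request:
send_rows:
  commands:
    - {"delta_pos":[-0.03,0.03,-0.1],"yaw":0}
    - {"delta_pos":[0,0,0],"yaw":0}

```text
t: 10.42
tcp_pos: [0.5811, -0.0687, 0.1652]
tool_rot: [0.326, 0.945, -0.004, -0.004]
force: [-0.1, -0.1, -2.3]
finger_gap: 0.273
```

Request:
send_rows:
  commands:
    - {"delta_pos":[-0.03,0.03,-0.1],"yaw":0}
    - {"delta_pos":[0,0,0],"yaw":0}

```text
t: 10.68
tcp_pos: [0.5808, -0.0684, 0.1641]
tool_rot: [0.326, 0.945, -0.003, -0.004]
force: [0.2, -0.5, -2.6]
finger_gap: 0.271
```

Request:
send_rows:
  commands:
    - {"delta_pos":[-0.03,0.03,-0.1],"yaw":0}
    - {"delta_pos":[0,0,0],"yaw":0}

```text
t: 10.92
tcp_pos: [0.5805, -0.0681, 0.163]
tool_rot: [0.326, 0.945, -0.004, -0.004]
force: [0.3, -0.1, -1.5]
finger_gap: 0.268
```

Run:
```python
from h import *
s=manip.sense();print(np.round(s['tcp_pos'],4),np.round(s['force'],2))
a=manip.snapshot('scene');b=manip.snapshot('scene');w=manip.snapshot('wrist');print(np.round(manip.sense()['force'],2))
cv2.imwrite('pics/raw6s.png',a);cv2.imwrite('pics/raw6w.png',w)
a=cv2.resize(((a.astype(float)+b)/2).astype(np.uint8)[190:240,225:275],(500,500),interpolation=cv2.INTER_CUBIC)
w=cv2.resize(w[90:250,232:328],(300,500),interpolation=cv2.INTER_CUBIC)
cv2.imwrite('pics/g6.png',cv2.convertScaleAbs(np.hstack([a,w]),alpha=1.3))
```

```text
[ 0.5805 -0.0681  0.163 ] [ 0.35 -0.08 -1.49]
[ 0.05  0.64 -2.48]
```

View pics/g6.png

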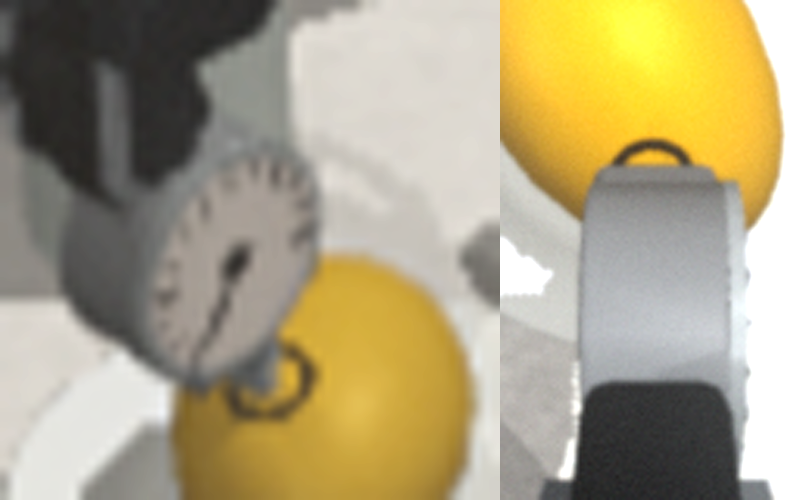

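```bash
cat > dial.py <<'E'
from h import *
def read(ims,c0=None,a=np.radians(25.5)):
    s=manip.sense();M=R.from_quat(s['tool_rot']).as_matrix();p=np.array(s['tcp_pos'])
    n=-M[:,0]*np.sin(a)-M[:,2]*np.cos(a);y=M[:,0]*np.cos(a)-M[:,2]*np.sin(a)
    C=p-.019*M[:,2]-.0615*n+.013*M[:,1]
    g=cv2.cvtColor(np.mean(ims,0).astype(np.uint8),cv2.COLOR_BGR2GRAY).astype(np.float32)
    o=proj('scene',C); d=(np.array(c0)-o) if c0 is not None else np.array([1.4,0.])
    th=np.radians(np.arange(0,360,5));sc=[]
    for t in th:   # angle clockwise from up, as seen facing the dial (viewer's right = +y)
        P=[proj('scene',C+r*(np.cos(t)*n+np.sin(t)*y))+d for r in np.linspace(.006,.016,8)]
        m=np.array(P,np.float32);sc.append(cv2.remap(g,m[:,:1],m[:,1:],cv2.INTER_LINEAR).mean())
    sc=np.array(sc);k=np.argsort(sc)[:4]
    return o.round(1),[(int(np.degrees(th[i])),round(float(sc[i]),0)) for i in k],round(float(np.median(sc)),0)
E
python3 - <<'E'
from dial import *
print(read([cv2.imread('pics/raw6s.png')],(248.6,216.2)))
E
```

```text
(array([246.8, 216.5]), [(245, 83.0), (250, 87.0), (239, 87.0), (255, 92.0)], 117.0)
```

Request:
send_rows:
  commands:
    - {"delta_pos":[-0.12,0.1,-0.05],"yaw":0}
    - {"delta_pos":[0,0,0],"yaw":0}
    - {"delta_pos":[0,0,0],"yaw":0}

```text
t: 11.45
tcp_pos: [0.5799, -0.0674, 0.163]
tool_rot: [0.326, 0.945, -0.004, -0.003]
force: [0.0, -0.5, -1.9]
finger_gap: 0.274
```

Run:
```python
from dial import *
ims=[];F=[]
for i in range(3): ims.append(manip.snapshot('scene'));F.append(manip.sense()['force'])
print(read(ims),np.mean(F,0).round(2),manip.sense()['tcp_pos'])
```

```text
(array([247.1, 216.4]), [(239, 88.0), (245, 89.0), (235, 93.0), (250, 94.0)], 118.0) [-0.06  0.19 -2.56] [ 0.5799113  -0.06738953  0.16293756]
```

The dial reader works and shows zero at about 240°. I'll approach in small steps along the axis.

Request:
send_rows:
  commands:
    - {"delta_pos":[-0.05,0.04,-0.14],"yaw":0}
    - {"delta_pos":[0,0,0],"yaw":0}

```text
t: 11.85
tcp_pos: [0.5799, -0.0671, 0.1618]
tool_rot: [0.327, 0.945, -0.004, -0.002]
force: [0.3, -0.7, -1.2]
finger_gap: 0.272
```

```bash
cat > chk.py <<'E'
from dial import *
ims=[];F=[]
for i in range(3): ims.append(manip.snapshot('scene'));F.append(manip.sense()['force'])
print(read(ims),np.mean(F,0).round(2),np.round(manip.sense()['tcp_pos'],4),manip.sense()['t'])
E
python3 chk.py
```

```text
(array([247.3, 216.8]), [(270, 89.0), (275, 91.0), (265, 92.0), (280, 96.0)], 116.0) [ 0.22 -0.21 -0.67] [ 0.5799 -0.0671  0.1619] 12.0
```

Request:
send_rows:
  commands:
    - {"delta_pos":[-0.04,0.03,-0.1],"yaw":0}
    - {"delta_pos":[0,0,0],"yaw":0}

```text
t: 12.25
tcp_pos: [0.5798, -0.0669, 0.1611]
tool_rot: [0.327, 0.945, -0.004, -0.002]
force: [0.2, -0.5, -0.0]
finger_gap: 0.271
```

```bash
python3 chk.py
```

```text
(array([247.4, 217.1]), [(290, 85.0), (295, 86.0), (285, 88.0), (300, 92.0)], 118.0) [ 0.64 -0.47 -0.34] [ 0.5799 -0.0669  0.1611] 12.4
```

Request:
send_rows:
  commands:
    - {"delta_pos":[-0.06,0.04,-0.12],"yaw":0}
    - {"delta_pos":[0,0,0],"yaw":0}

```text
t: 12.65
tcp_pos: [0.5796, -0.0666, 0.1602]
tool_rot: [0.327, 0.945, -0.003, -0.001]
force: [0.3, -0.7, 0.1]
finger_gap: 0.271
```

```bash
python3 chk.py
```

```text
(array([247.5, 217.4]), [(320, 88.0), (315, 89.0), (325, 89.0), (330, 92.0)], 119.0) [ 1.1  -0.14  0.42] [ 0.5797 -0.0666  0.1602] 12.8
```

Request:
send_rows:
  commands:
    - {"delta_pos":[-0.06,0.04,-0.09],"yaw":0}
    - {"delta_pos":[0,0,0],"yaw":0}

```text
t: 13.05
tcp_pos: [0.5795, -0.0664, 0.1595]
tool_rot: [0.327, 0.945, -0.003, -0.0]
force: [0.5, -0.1, 1.0]
finger_gap: 0.271
```

```bash
python3 chk.py
```

```text
(array([247.6, 217.6]), [(340, 84.0), (335, 86.0), (345, 89.0), (330, 93.0)], 119.0) [ 0.53 -0.57  0.76] [ 0.5795 -0.0664  0.1595] 13.2
```

Request:
send_rows:
  commands:
    - {"delta_pos":[-0.05,0.04,-0.08],"yaw":0}
    - {"delta_pos":[0,0,0],"yaw":0}
    - {"delta_pos":[0,0,0],"yaw":0}

```text
t: 13.58
tcp_pos: [0.5794, -0.0661, 0.159]
tool_rot: [0.327, 0.945, -0.003, 0.0]
force: [0.3, -0.3, 1.6]
finger_gap: 0.269
```

```bash
python3 chk.py
python3 - <<'E'
from h import *
a=np.mean([manip.snapshot('scene') for _ in range(2)],0).astype(np.uint8);w=manip.snapshot('wrist')
a=cv2.resize(a[190:240,225:275],(500,500),interpolation=cv2.INTER_CUBIC)
w=cv2.resize(w[90:250,232:328],(300,500),interpolation=cv2.INTER_CUBIC)
cv2.imwrite('pics/g7.png',cv2.convertScaleAbs(np.hstack([a,w]),alpha=1.3))
E
```

```text
(array([247.7, 217.8]), [(355, 79.0), (0, 81.0), (350, 83.0), (345, 90.0)], 121.0) [ 0.57 -0.45  1.14] [ 0.5794 -0.0661  0.1589] 13.725
```

View pics/g7.png

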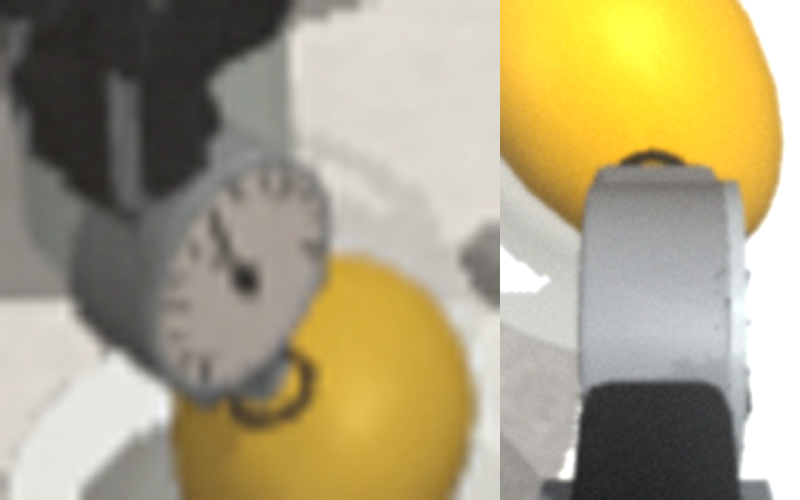

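```bash
python3 chk.py; python3 -c "
from station import manip
print(manip.sign_off())"
```

```text
(array([247.7, 217.8]), [(0, 79.0), (355, 82.0), (5, 85.0), (350, 87.0)], 121.0) [ 0.82 -0.54  1.04] [ 0.5793 -0.0661  0.1589] 14.025
the job is handed in; nothing more can be done
None
```

The job is handed in with the gauge pressed on the plate mango (the medium one) and the dial pointer at mid-scale. It took about 14 s of robot time.

- **Tilting the gauge:** The arm can't tilt its tool. I gripped the gauge lightly, tilted it to about 25° against the edge of the rest's hole, then gripped at 70 N and lifted it clear. I turned it so that it leaned along my estimate of the ring's normal.
- **Pressing:** I moved down along the gauge's axis in steps of about 1 mm and read the dial after each one.

**Last checks**
- **Dial:** The pointer read 355–0°, where 0 is straight up. It did not drift over the last checks.
- **Force:** The vertical force changed by about 3.5 N. That is close to the roughly 3.2 N vertical part of a mid-scale press, and well short of the hard stop.
- **Tip position:** In the scene camera, the tip is inside the ring, about 1 mm off its centre.
- **Squareness:** A fit to the camera pictures gave a tilt of about 26°, against the 25° given for that skin. The lean direction comes from my estimate of the mango's pose, so it should be good to a few degrees.

**Small disagreements**
- **Ring position:** The top and scene cameras differed by about 3–4 mm on where the ring is. I used the close-up views instead.
- **Mango shift:** The ring moved about half a pixel to one pixel (1–2 mm) during the press, so the mango may have settled or rolled very slightly.

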